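Snap the end cap into a bearing block

ROBOT

A 6-joint arm with a two-finger parallel gripper is mounted at the origin on a cart in front of the work surface, level with it; the furniture and walls round the work are solid. World frame = base frame: x ahead of the robot, y to its left, z up, the work surface at z = 0. Lengths are in m, angles in degrees, forces in N, time in s.
With the tool pointing down it reaches from about 0.35 to 0.875 m from the base axis. Payload 4.2 kg.
Tool frame: the origin (TCP) lies midway between the tips of the shut fingers; the grasp point (between the pads) lies 19 mm behind it; z points along the fingers, y is the line along which they close (so a half turn about z gives the same grasp; the last joint's range is limited). The gripper opens to 87 mm and grips with 3 to 60 N. Pads are 19 mm wide; open, the fingers measure 117 mm over their backs; the gripper's body (75 mm by 190 mm) begins 51 mm behind the grasp point.
Start: joints at [-59.439, 22.042, 0.453, 0, -68.411, -14.817], TCP at [0.17, -0.602, 0.223] pointing down, gripper open.
Joint ranges: [-179.83, 179.83], [-69.29, 118.12], [-61.27, 80.66], [-181.25, 117.63], [-171.15, -9.14], [-177.46, 177.46]. Speed limits (degrees/s): [159.86, 159.86, 180, 180, 180, 180].

INTERFACE

Orientations are given as [roll, pitch, yaw] about the fixed x, y, z axes, in that order (R = Rz(yaw) Ry(pitch) Rx(roll)).
In Python, from workcell import env gives the robot as it stands. The module is installed in compiled form; this text tells all that it offers. Calls block until the motion is done:
- env.goto(position, orientation): joint-space move of the TCP to a pose.
- env.move_straight(position, rotation=None, rate=0.15, force_limit=None): straight line of the TCP; rotation=None keeps the orientation; rate is the mean speed in m/s. With force_limit (N) it stops when the force on the tool has changed by that much, and returns True; else False.
- env.set_joints(angles): joint-space move.
- env.gripper_to(opening, grasp_force=None): opening from 0.0 (shut) to 1.0 (fully open); grasp_force is the grip in N (None keeps the last); returns when the fingers have stopped.
- env.dwell(seconds).
- env.inverse_kinematics(position, orientation): joint angles nearest the present ones, or None.
- env.read_state(): the state.
- env.grab_frame(name): name is "scene" or "top" or "wrist"; returns a dict with "image" (384x512x3 uint8, blue, green, red), "fx", "fy", "cx", "cy" (pixels), "position" and "orientation" of the camera in the world. Camera axes: x right, y up, looking along -z (the intrinsics and any distortion apply to the point x, -y, -z); pixel columns grow to the right and rows downward; lengths in m; the calibration is good to about 2 mm. A picture is of the moment at which its call begins. There is no depth.
A pose or a line that the arm cannot do raises env.Unreachable and nothing moves.
- env.close_job(): hands the job in; it is judged then, once.
Trained networks look in a picture, given as the dict that the camera call returned (one of the last four; its "shot" number tells which), for a name from the list of things; names that differ only in an ending like _2 or _b are one class to them, and where a whole thing is asked for, a point or a joint stands for the part that bears it (a point fixed in the world has none). Each returns a list of dicts, best first, with "score" (0 to 1); they miss things now and then, are a little off and sometimes report something else, mostly with a low value. They report only what shows in the picture. A call takes as long as a camera call.
- env.search_frame(picture, thing): "xyz" ([x, y, z] in m, in world coordinates, good to about 4 mm: the middle of the surface that is visible of it).
- env.trace(picture, thing): "mask" (384x512 bool, what is visible of it).
The state is a dict: "clock": time; "joint_positions": joint angles; "qvel": joint speeds; "joint_torque": joint torques, N m; "position": TCP position; "tool_rot": TCP orientation; "force": force on the tool from outside, world axes, zero at the start; "wrist_torque": the same for the moment, N m; "opening": opening from 0.0 (shut) to 1.0 (fully open); "finger_force": force on a finger pad.
Only numpy, scipy, OpenCV 4.12 (cv2) and the standard library are available. Lean on these libraries where they do the work, as an engineer would, in place of code of your own. Each camera call takes 0.05 s, during which the arm holds its last target. There are 200 camera calls.

TASK

Set the loose black end cap, knob up, into the mouth of the round recess in the grey bearing block and let go of it. Then take the aluminium hand pusher and with it, not with the gripper, press the cap straight down by its knob, past the click, until it sits on the bearing beneath; seat it there with a steady push of 12 to 30 N, never more. Finally stand the pusher upright on the worktop, well clear of the block, and leave the jar, the beaker and the weight where they are.

Things in the scene. Friction and masses are not known exactly. Their poses are not given: they have to be found in the camera images.
- recess_mouth (a point): Centre of the mouth of the recess in the fixed grey bearing block, in the plane of its top face, 48 mm above the worktop; z up. The block is 62 x 62 mm on an 88 x 88 x 10 mm foot plate; the round bore is 40.4 mm wide. A cap set in by its own weight rests on three sprung clips, its centre about 9 mm above the face. The clips give way at about 6 to 10 N; then the push eases off (the click).
- clip_ring (a point): Centre of the ring of three sprung steel clips that stick 3 mm into the bore, 11 mm below the face. After the click the cap goes on down almost freely until it stops hard on the bearing. The bearing's depth differs by 8 mm from block to block (shims) and is not measured: the seated cap's centre ends 0 to 9 mm below the face, 9 to 18 mm below its place on the clips; the firm stop has to be felt.
- cap_center (a point): Centre, half-way up, of the loose black plastic end cap, 50 mm tall, 40 g, standing knob up; z up along its axis. From below: a body that widens from 28 mm diameter at the bottom to 38 mm at 9 to 12 mm, a waist, a disc of 38 mm diameter at 27 to 32 mm above its underside, then the round knob to grasp, 18 mm diameter, 32 to 50 mm above the underside, flat on top.
- pusher_center (a point): Centre, half-way up, of the loose aluminium hand pusher, 74 mm tall, about 150 g, standing on its flat foot; z up along its axis. From below: a foot of 36 mm diameter, 24 mm tall (flat white underside, the pressing face); a ringed round neck to grasp, 22 mm diameter, 24 to 62 mm above the underside; a round head, 30 mm diameter, 62 to 74 mm.
- jar: Bystander: sample jar with a red screw lid, 50 mm diameter, 65 mm tall; origin at the centre of its underside.
- beaker: Bystander: small glass beaker, 54 mm diameter, 69 mm tall; origin at the centre of its underside.
- weight: Bystander: small calibration weight with a knob, 22 mm diameter, 32 mm tall; origin at the centre of its underside.

How it is judged:
By the outcome, as a careful person would: the job done as asked, in the order asked, and still so for the second after the job is handed in, with the robot touching nothing.
It also fails if it takes over 72 s, if anything falls off the work surface, if the arm or the gripper's body presses on something with over 40 N, if the wrist force passes 120 N, or if a joint passes its speed limit or range.

## Working session

There is one attempt and no reset: what is moved stays moved. The work goes in short steps, each a Python script; the robot and the scene stay as the last script left them, time stands still between calls to the robot, and variables do not carry over. Pictures are saved under pics/ and viewed, at most 13 in all, crops included, and the job is handed in when it is done.

```bash
mkdir -p pics; python3 - <<'E'
from workcell import env
import cv2,numpy as np
s=env.read_state(); print({k:np.round(v,3).tolist() for k,v in s.items()})
ims=[]
for c in ["scene","top"]:
    f=env.grab_frame(c); ims.append(f["image"]); print(c,f.keys(),f["fx"],f["fy"],f["cx"],f["cy"],f["position"],f["orientation"])
    for t in ["recess_mouth","cap_center","pusher_center","jar","beaker","weight"]:
        print(t,[(np.round(d["xyz"],4).tolist(),round(d["score"],2)) for d in env.search_frame(f,t)[:2]])
cv2.imwrite("pics/a.png",ims[0]);cv2.imwrite("pics/b.png",ims[1])
E
```

```text
{'clock': 0.0, 'joint_positions': [-59.44, 22.09, 0.377, -0.03, -68.412, -14.815], 'qvel': [-0.058, -0.043, -0.066, 0.057, 0.008, -0.001], 'joint_torque': [-0.0, -39.066, 18.741, 4.22, 0.011, -0.0], 'position': [0.169, -0.601, 0.221], 'tool_rot': [179.872, -0.005, -164.266], 'force': [0.623, 0.583, 0.211], 'wrist_torque': [-0.004, 0.012, -0.027], 'finger_force': 0.0, 'opening': 0.996}
scene dict_keys(['image', 'fx', 'fy', 'cx', 'cy', 'position', 'orientation', 'shot']) 428.64724398708546 428.64724398708546 250.73786307564953 188.91261371052596 [0.17888026 0.77213786 0.47695706] [  64.13004736   -1.39900963 -152.9261567 ]
recess_mouth [([0.5775, 0.0288, 0.0296], 0.89)]
cap_center [([0.4954, 0.2627, 0.0303], 0.73)]
pusher_center [([0.4518, -0.2203, 0.0376], 0.75)]
jar [([0.6833, -0.1219, 0.0384], 0.63)]
beaker [([0.6871, 0.151, 0.0422], 0.85)]
weight []
top dict_keys(['image', 'fx', 'fy', 'cx', 'cy', 'position', 'orientation', 'shot']) 356.5480195377982 356.5480195377982 260.42023736684996 192.55810544658482 [ 0.39746377 -0.01149613  1.0409142 ] [  8.62749695   0.81735808 -88.39446232]
recess_mouth [([0.5813, 0.0015, 0.0216], 0.63)]
cap_center [([0.5047, 0.253, 0.0329], 0.57)]
pusher_center [([0.4587, -0.2316, 0.072], 0.75)]
jar [([0.6838, -0.145, 0.0631], 0.68)]
beaker [([0.7019, 0.1436, 0.0312], 0.6)]
weight [([0.4011, -0.0477, 0.0184], 0.45)]
```

View pics/a.png

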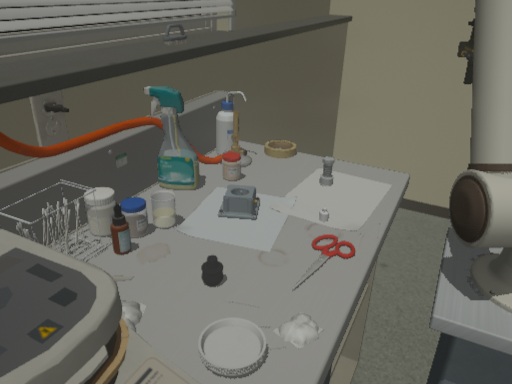

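View pics/b.png

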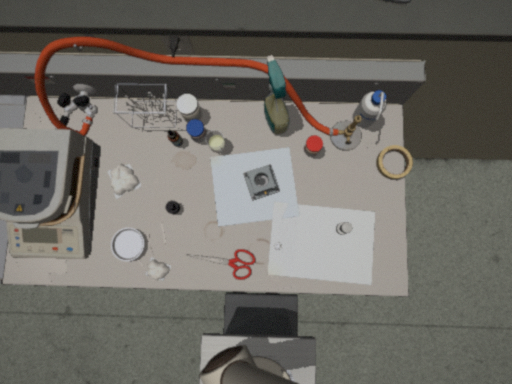

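```bash
cat > h.py <<'E'
from workcell import env
import cv2,numpy as np
from scipy.spatial.transform import Rotation as R
def ray(f,u,v):
    d=np.array([(u-f["cx"])/f["fx"],-(v-f["cy"])/f["fy"],-1.])
    return R.from_euler("xyz",f["orientation"],degrees=True).apply(d)
def plane(f,u,v,z):
    d=ray(f,u,v);p=np.array(f["position"]); return p+d*(z-p[2])/d[2]
def project(f,p):
    q=R.from_euler("xyz",f["orientation"],degrees=True).inv().apply(np.array(p)-f["position"])
    return f["cx"]-f["fx"]*q[0]/q[2], f["cy"]+f["fy"]*q[1]/q[2]
def st():
    s=env.read_state(); return round(s["clock"],2),np.round(s["position"],4).tolist(),np.round(s["tool_rot"],1).tolist(),np.round(s["force"],2).tolist(),round(s["opening"],3),round(s["finger_force"],1)
E
python3 - <<'E'
from h import *
ims=[]
for n,x,y,yaw in [("pusher_center",.40,-.23,180),("recess_mouth",.53,.005,180),("cap_center",.45,.255,180)]:
    env.goto([x,y,.24],[180,0,yaw]); env.dwell(.3)
    f=env.grab_frame("wrist"); ims.append(f["image"])
    print(n,st(),env.read_state()["joint_positions"].round(0) if 0 else np.round(env.read_state()["joint_positions"]))
    print(f["fx"],f["cx"],f["cy"],np.round(f["position"],4),np.round(f["orientation"],2))
    print([(np.round(d["xyz"],4).tolist(),round(d["score"],2)) for d in env.search_frame(f,n)[:2]])
    np.savez("f_%s.npz"%n,**f)
cv2.imwrite("pics/c.png",cv2.resize(np.vstack([np.hstack(ims[:2]),np.hstack([ims[2],ims[2]*0])]),(800,600)))
E
```

```text
pusher_center (2.66, [0.3999, -0.2304, 0.2399], [180.0, -0.0, 180.0], [0.48, 0.04, 0.2], 1.0, 0.0) [-10.   5. -20.   0. -65. -80.]
280.42996749601923 252.00457751867322 193.44777745292765 [ 0.3215 -0.2304  0.4027] [-1.687e+01 -1.000e-02  8.996e+01]
[([0.4459, -0.2311, 0.0732], 0.85)]
recess_mouth (4.1, [0.5299, 0.0042, 0.2402], [180.0, 0.0, 179.9], [-0.28, 0.04, -0.2], 1.001, 0.0) [  18.   12.  -11.    0.  -67. -108.]
280.42996749601923 252.00457751867322 193.44777745292765 [0.4513 0.0041 0.403 ] [-1.690e+01 -1.000e-02  8.993e+01]
[]
cap_center (5.53, [0.4504, 0.2543, 0.24], [-180.0, 0.0, 179.9], [-0.31, -0.34, 0.3], 1.0, 0.0) [  47.   11.  -13.    0.  -66. -138.]
280.42996749601923 252.00457751867322 193.44777745292765 [0.372  0.2543 0.4028] [-16.88  -0.    89.92]
[]
```

View pics/c.png

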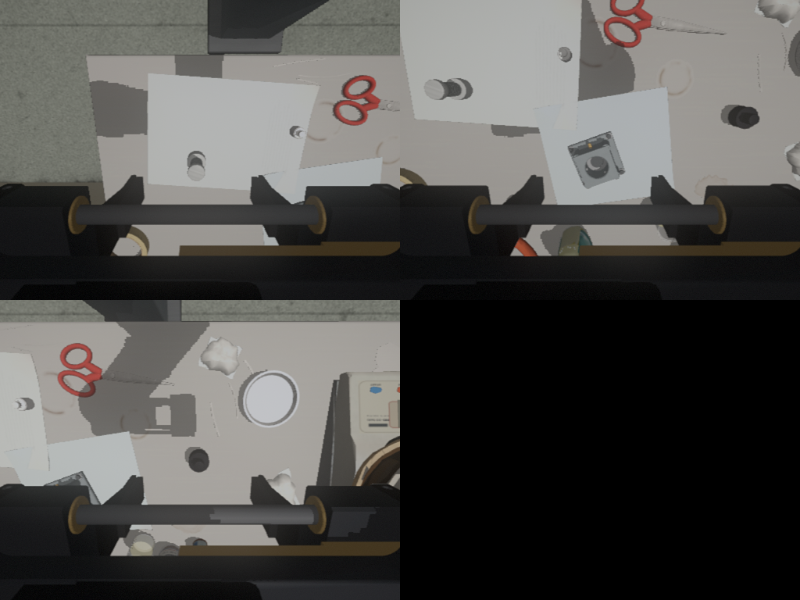

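```bash
cat > ov.py <<'E'
from h import *
def circ(im,f,c,r,z,col,S,o):
    pts=[]
    for a in np.linspace(0,2*np.pi,60):
        u,v=project(f,[c[0]+r*np.cos(a),c[1]+r*np.sin(a),z]); pts.append([(u-o[0]+.5)*S-.5,(v-o[1]+.5)*S-.5])
    cv2.polylines(im,[np.round(pts).astype(np.int32)],True,col,1)
def crop(f,c,cs,S=6,w=66):
    u,v=project(f,[*c,.03]); o=(int(u)-w//2,int(v)-w//2)
    raw=cv2.resize(f["image"][o[1]:o[1]+w,o[0]:o[0]+w],None,fx=S,fy=S,interpolation=cv2.INTER_CUBIC)
    raw=cv2.convertScaleAbs(raw,alpha=1.6,beta=20) if raw.mean()<140 else raw
    im=raw.copy()
    for (r,z),col in zip(cs,[(0,0,255),(0,255,0),(255,0,0)]): circ(im,f,c,r,z,col,S,o)
    return np.hstack([raw,im]),o
E
python3 - <<'E'
from ov import *
L=lambda n:{k:(v if v.ndim else v.item()) for k,v in np.load("f_%s.npz"%n).items()}
P=L("pusher_center");B=L("recess_mouth");C=L("cap_center")
for n,f,uv,z in [("p",P,(251,205),.074),("b",B,(253,211),.048),("c",C,(253,203),.05)]: print(n,plane(f,*uv,z))
p=plane(P,250,204,.074)[:2];b=plane(B,253,210,.048)[:2];c=plane(C,253,204,.05)[:2]
a,o1=crop(P,p,[(.015,.074),(.018,0)]);d,o2=crop(B,b,[(.0202,.048)]);e,o3=crop(C,c,[(.009,.05),(.019,.032),(.014,0)])
print(p,b,c,o1,o2,o3)
cv2.imwrite("pics/d.png",cv2.resize(np.vstack([np.hstack([a[:, :396],a[:,396:]]),d,e]),None,fx=.5,fy=.5) if 0 else np.vstack([cv2.resize(d,(600,300)),cv2.resize(e,(600,300))]))
cv2.imwrite("pics/e.png",a)
E
```

```text
p [ 0.4361401  -0.23168659  0.074     ]
b [0.58393599 0.00536773 0.048     ]
c [0.49234402 0.2554621  0.05      ]
[ 0.43482814 -0.23292334] [0.5825007  0.00536807] [0.49374839 0.25546164] (217, 160) (219, 172) (219, 166)
```

View pics/d.png

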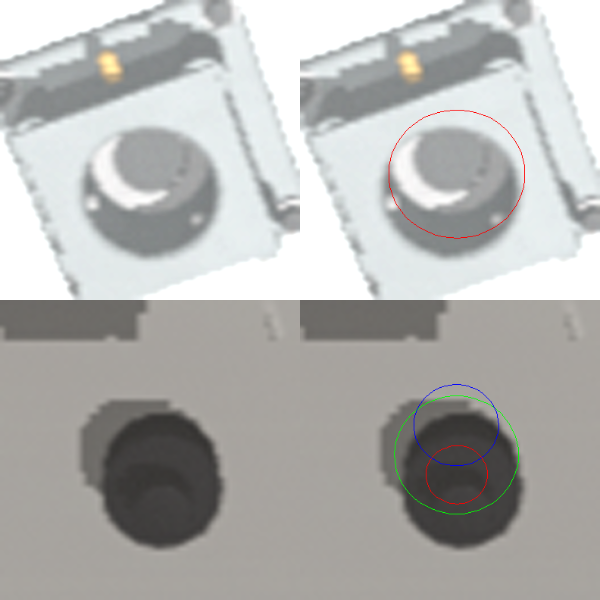

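View pics/e.png

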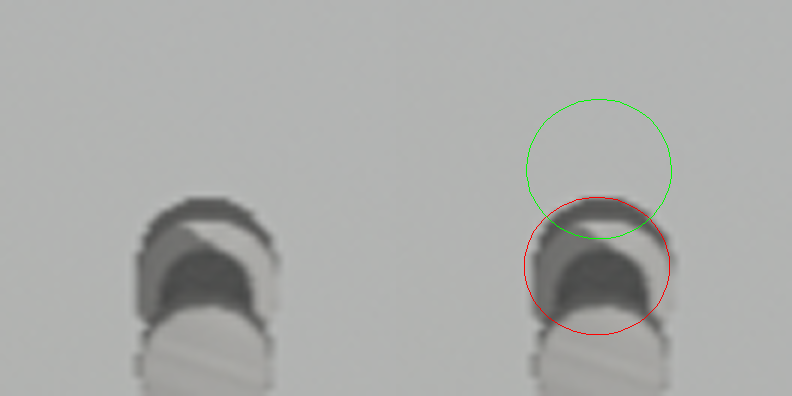

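The bore shows clearly at about (251.7, 213.5). My overlay guesses are about 4–7 px off, so I'll take opposite-yaw views to cancel the camera offset and fit numerically.

```bash
cat >> ov.py <<'E'
def ldf(n): return {k:(v if v.ndim else v.item()) for k,v in np.load("f_%s.npz"%n).items()}
E
python3 - <<'E'
from ov import *
for n,x,y in [("cap_center",.55,.255),("recess_mouth",.642,.003)]:
    env.goto([x,y,.24],[180,0,0]); env.dwell(.3)
    f=env.grab_frame("wrist"); np.savez("f_%s0.npz"%n,**f)
    print(st(),np.round(env.read_state()["joint_positions"]),np.round(f["position"],4))
B=ldf("recess_mouth");B0=ldf("recess_mouth0");C=ldf("cap_center");C0=ldf("cap_center0")
b=plane(B,251.7,213.5,.048)[:2]
c=plane(C,254,211.5,.032)[:2]
print(b,c)
out=[]
for f in (C,C0):
    k,o=crop(f,c,[(.009,.05),(.019,.032),(.019,.027)],S=6,w=48); 
    u,v=project(f,[*c,.03]); g=f["image"][o[1]:o[1]+48,o[0]:o[0]+48].astype(float)
    g=cv2.convertScaleAbs(f["image"],alpha=3.5); f2=dict(f,image=g); k,o=crop(f2,c,[(.009,.05),(.019,.032),(.019,.027)],S=6,w=48); out.append(k); print(o)
for f in (B,B0):
    k,o=crop(f,b,[(.0202,.048)],S=6,w=48); out.append(k); print(o)
cv2.imwrite("pics/g.png",np.vstack([np.hstack(out[:2]),np.hstack(out[2:])])[:, :])
print(np.hstack(out[:2]).shape)
im=np.vstack([np.hstack(out[:2]),np.hstack(out[2:])]); cv2.imwrite("pics/g.png",cv2.resize(im,(800,400)))
E
```

```text
(8.68, [0.55, 0.255, 0.24], [-180.0, -0.0, -0.0], [0.27, -0.12, -0.19], 1.002, 0.0) [ 40.  20.  -1.   0. -70.  50.] [0.6309 0.255  0.4029]
(10.07, [0.6419, 0.0039, 0.2401], [-180.0, -0.0, 0.1], [1.33, -0.67, -0.28], 1.0, 0.0) [ 15.  23.   5.  -0. -72.  75.] [0.7228 0.0042 0.403 ]
[0.58753581 0.00360874] [0.51113504 0.25692683]
(229, 187)
(226, 174)
(227, 184)
(228, 185)
(288, 1152, 3)
```

View pics/g.png

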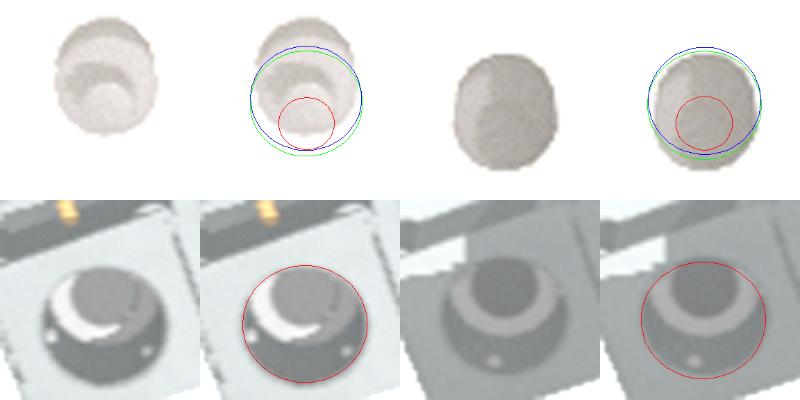

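```bash
cat >> ov.py <<'E'
from scipy.optimize import minimize
CAP=[(0,14),(9,19),(12,19),(12,16),(27,16),(27,19),(32,19),(32,9),(50,9)]
PUS=[(0,18),(24,18),(24,11),(62,11),(62,15),(74,15)]
def sil(f,c,prof,o,w,S=8):
    m=np.zeros((w*S,w*S),np.uint8); a=np.linspace(0,2*np.pi,40); rings=[]
    for z,r in prof:
        rings.append([[(q-k+.5)*S-.5 for q,k in zip(project(f,[c[0]+r/1e3*np.cos(t),c[1]+r/1e3*np.sin(t),z/1e3]),o)] for t in a])
    for p,q in zip(rings,rings[1:]): cv2.fillConvexPoly(m,cv2.convexHull(np.round(np.array(p+q)).astype(np.int32)),255)
    return cv2.resize(m,(w,w),interpolation=cv2.INTER_AREA)/255.
def fit(f,c,prof,soft,w=60):
    u,v=project(f,[*c,.03]); o=(int(u)-w//2,int(v)-w//2); t=soft[o[1]:o[1]+w,o[0]:o[0]+w]
    r=minimize(lambda p:((sil(f,p,prof,o,w)-t)**2).sum(),c,method="Nelder-Mead",options=dict(initial_simplex=[c,[c[0]+.006,c[1]],[c[0],c[1]+.006]],xatol=1e-4,fatol=.05))
    return r.x,r.fun,t.sum()
E
python3 - <<'E'
from ov import *
for n in ("cap_center","cap_center0"):
    f=ldf(n); g=f["image"].mean(2); u,v=map(int,project(f,[.5,.257,.03])); 
    print(np.percentile(g[v-25:v+25,u-25:u+25],[2,10,25,50,90]).round())
    for th in (66,74,85):
        print(n,th,fit(f,np.array([.502,.256]),CAP,(g<th).astype(float)))
P=ldf("pusher_center"); print(plane(P,251.2,220.4,.074), plane(P,251.5,193.5,.024))
E
```

```text
[ 56.  62.  97. 163. 164.]
cap_center 66 (array([0.50501864, 0.25597851]), np.float64(122.19752402921952), np.float64(519.0))
cap_center 74 (array([0.50516537, 0.25753927]), np.float64(58.09482506728182), np.float64(583.0))
cap_center 85 (array([0.5050124 , 0.25684115]), np.float64(40.07278738946559), np.float64(602.0))
[ 47.  50.  88. 155. 157.]
cap_center0 66 (array([0.50609548, 0.25698791]), np.float64(65.04136870434448), np.float64(579.0))
cap_center0 74 (array([0.50609265, 0.25693018]), np.float64(50.21185697808535), np.float64(594.0))
cap_center0 85 (array([0.50552761, 0.25658769]), np.float64(28.474232987312572), np.float64(619.0))
[ 0.45669948 -0.23146968  0.074     ] [ 0.43640323 -0.2311476   0.024     ]
```

```bash
python3 - <<'E'
from ov import *
c=[.5055,.2568]; b=[.5883,.0034]
env.goto([*c,.11],[180,0,0])
env.gripper_to(.6)
print("hit",env.move_straight([*c,.0345],rate=.08,force_limit=6)); print(st())
env.gripper_to(0,15); print(st())
env.move_straight([*c,.12],rate=.15)
env.goto([*b,.12],[180,0,0]); env.dwell(.2); print(st())
env.move_straight([*b,.085],rate=.1)
env.dwell(.2); print(st())
for c in ("scene",):
    f=env.grab_frame(c); np.savez("f_s1.npz",**f)
u,v=map(int,project(f,[*b,.07])); cv2.imwrite("pics/i.png",cv2.resize(f["image"][v-45:v+45,u-60:u+60],(600,450),interpolation=cv2.INTER_CUBIC))
E
```

```text
hit False
(13.23, [0.5059, 0.2571, 0.035], [-180.0, -0.1, 0.0], [-0.79, 0.61, 0.38], 0.598, 0.0)
(13.93, [0.5055, 0.2568, 0.0345], [-180.0, -0.0, 0.0], [0.07, 0.17, -0.18], 0.193, 15.0)
(15.88, [0.5883, 0.0048, 0.12], [-180.0, -0.0, 0.1], [0.16, -0.07, -0.33], 0.197, 15.0)
(16.58, [0.5889, 0.0036, 0.0858], [-180.0, -0.1, 0.0], [0.62, -0.48, 0.08], 0.2, 15.0)
```

View pics/i.png

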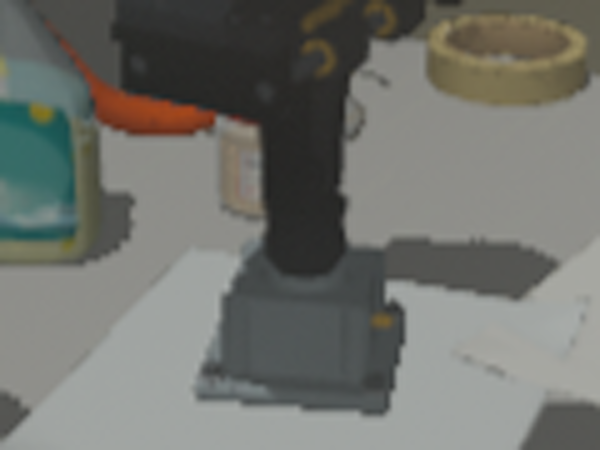

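The cap is held centrally over the bore, with its lower edge at about (305, 270) in the crop. Next I lower it.

```bash
python3 - <<'E'
from ov import *
b=[.5883,.0034]
print("hit",env.move_straight([*b,.067],rate=.03,force_limit=3)); env.dwell(.2); print(st())
E
```

```text
hit False
(17.58, [0.5883, 0.0034, 0.0671], [-180.0, -0.0, -0.0], [0.35, 0.79, 0.73], 0.197, 15.0)
```

```bash
python3 - <<'E'
from ov import *
b=[.5883,.0034]
env.gripper_to(.5); env.move_straight([*b,.13],rate=.12)
env.goto([.642,.0034,.24],[180,0,0]); env.dwell(.2); f=env.grab_frame("wrist"); np.savez("f_in.npz",**f)
env.goto([.51,-.2315,.24],[180,0,0]); env.dwell(.2); p=env.grab_frame("wrist"); np.savez("f_pusher_center0.npz",**p); s=env.grab_frame("scene")
print(st())
k1,o1=crop(dict(f,image=cv2.convertScaleAbs(f["image"],alpha=2)),b,[(.009,.082),(.019,.064),(.0202,.048)],w=50)
k2,o2=crop(p,[.4567,-.2315],[(.015,.074),(.018,.0),(.018,.024)],w=50)
print(o1,o2,[(np.round(d["xyz"],4),d["score"]) for d in env.search_frame(p,"pusher_center")][:1])
u,v=map(int,project(s,[*b,.06])); k3=cv2.resize(s["image"][v-30:v+30,u-40:u+40],(400,300),interpolation=cv2.INTER_CUBIC)
im=np.vstack([np.hstack([cv2.resize(k1,(600,300))]),cv2.resize(k2,(600,300))]); im=np.hstack([im,np.zeros((600,200,3),np.uint8)]); im[:150,600:]=cv2.resize(k3,(200,150)); cv2.imwrite("pics/j.png",im)
E
```

```text
(21.18, [0.5106, -0.2308, 0.2398], [-180.0, 0.0, 0.1], [-0.22, -1.1, 0.45], 0.501, 0.0)
(226, 182) (227, 183) [(array([ 0.4627, -0.2329,  0.0724]), 0.74)]
```

View pics/j.png

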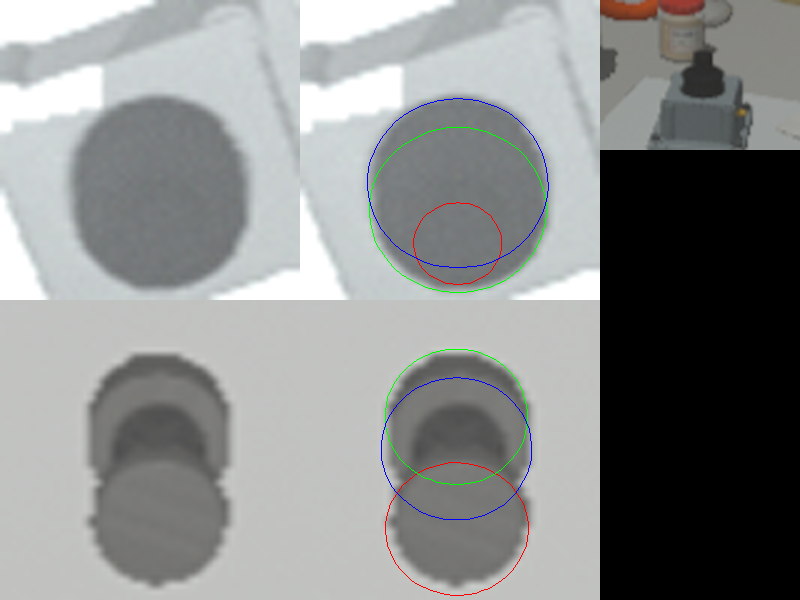

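```bash
python3 - <<'E'
from ov import *
P2=[(0,18),(24,18),(24,11),(62,11),(62,15),(70,15),(74,13)]
f=ldf("pusher_center0"); g=f["image"].mean(2)
u,v=map(int,project(f,[.4567,-.2315,.03])); print(np.percentile(g[v-25:v+25,u-25:u+25],[2,25,50,90]))
bg=np.percentile(g[v-25:v+25,u-25:u+25],90)
for prof in (PUS,P2):print(fit(f,np.array([.4567,-.2315]),prof,(g<bg-15).astype(float)))
c=ldf("in"); g=c["image"].mean(2); print(np.percentile(g[190:230,235:270],[5,50,90]))
S=[(64-5,19),(64,19),(64,9),(82,9)]
print(fit(c,np.array([.5883,.0034]),[(48,19),(59,16)]+S,(g<np.percentile(g[205,245:260],50)+12).astype(float),w=44))
E
```

```text
[ 85.66666667 121.33333333 193.         194.        ]
(array([ 0.45790647, -0.23206202]), np.float64(33.32682814302191), np.float64(834.0))
(array([ 0.45659344, -0.23208346]), np.float64(16.553171856978086), np.float64(834.0))
[ 59.          65.33333333 104.33333333]
(array([0.58960384, 0.003145  ]), np.float64(13.953417916186083), np.float64(739.0))
```

```bash
python3 - <<'E'
from ov import *
p=[.4568,-.2321]; b=[.5887,.0033]
env.goto([*p,.13],[180,0,0])
print("hit",env.move_straight([*p,.0265],rate=.08,force_limit=8)); env.dwell(.1); print(st())
env.gripper_to(0,55); print(st())
env.move_straight([*p,.17],rate=.15)
env.goto([*b,.17],[180,0,0]); env.dwell(.2)
f=env.grab_frame("scene"); u,v=map(int,project(f,[*b,.12])); cv2.imwrite("pics/k.png",cv2.resize(f["image"][v-45:v+45,u-60:u+60],(600,450),interpolation=cv2.INTER_CUBIC))
env.move_straight([*b,.112],rate=.1); env.dwell(.2); print(st())
E
```

```text
hit False
(23.32, [0.4572, -0.2322, 0.027], [180.0, -0.1, 0.0], [0.26, -0.26, -0.46], 0.502, 0.0)
(23.77, [0.4569, -0.2321, 0.0267], [180.0, -0.0, 0.0], [0.05, -0.02, 1.35], 0.329, 55.0)
(27.12, [0.5892, 0.0034, 0.1129], [-180.0, -0.1, 0.0], [0.11, -0.54, -1.28], 0.33, 55.0)
```

View pics/k.png

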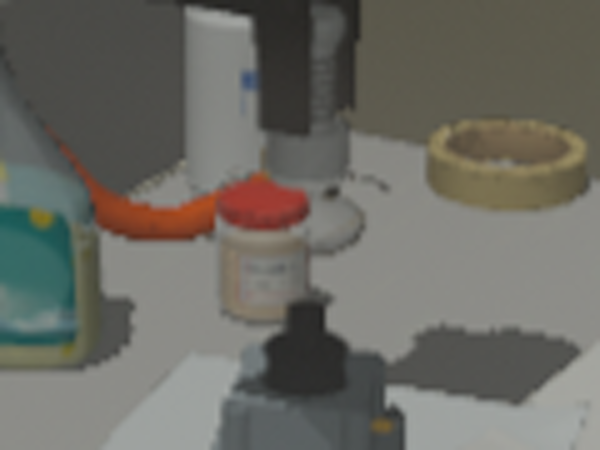

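The fingers are only catching the lower edge of the pusher's head: the opening is about 28.7 mm, while the neck is 22 mm. I'll set it back down and regrip with the pads centred on the head.

```bash
python3 - <<'E'
from ov import *
p=[.4568,-.2321]; b=[.5887,.0033]
env.move_straight([*b,.16],rate=.15)
env.goto([*p,.06],[180,0,0]) if 0 else env.goto([*p,.14],[180,0,0])
env.move_straight([*p,.034],rate=.12)
print("hit",env.move_straight([*p,.0255],rate=.03,force_limit=4)); print(st())
env.gripper_to(.5); env.move_straight([*p,.047],rate=.1); env.dwell(.1); print(st())
env.gripper_to(0,60); print(st())
env.move_straight([*p,.185],rate=.18)
env.goto([*b,.185],[180,0,0]); env.dwell(.2)
f=env.grab_frame("scene"); u,v=map(int,project(f,[*b,.13])); cv2.imwrite("pics/l.png",cv2.resize(f["image"][v-45:v+45,u-60:u+60],(600,450),interpolation=cv2.INTER_CUBIC))
env.move_straight([*b,.134],rate=.1); env.dwell(.2); print(st())
E
```

```text
hit True
(29.99, [0.4576, -0.2322, 0.0266], [180.0, -0.1, 0.0], [0.02, 1.46, 3.51], 0.325, 55.0)
(31.07, [0.4564, -0.232, 0.0466], [-180.0, 0.1, -0.0], [0.4, -0.69, 0.07], 0.499, 0.0)
(31.53, [0.4565, -0.232, 0.0467], [-180.0, 0.1, -0.0], [-0.22, -0.0, -1.96], 0.322, 60.0)
(34.61, [0.5892, 0.0034, 0.1349], [-180.0, -0.1, 0.0], [-0.18, 0.26, -2.42], 0.313, 60.0)
```

View pics/l.png

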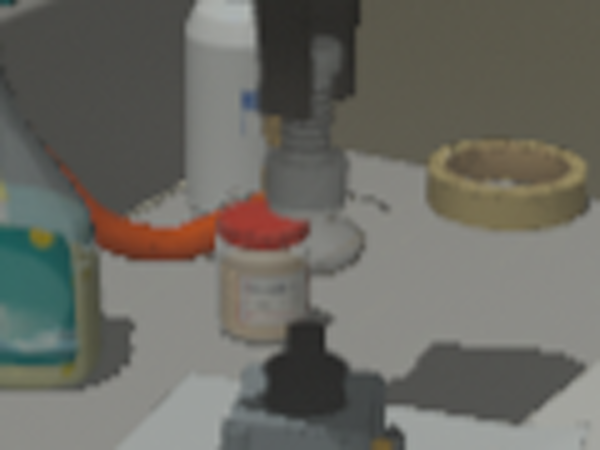

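The regrip is good: the pusher hangs upright over the knob, with its foot at about (305, 180) above the knob at about (305, 325). Next is the press.

```bash
python3 - <<'E'
from ov import *
b=[.5887,.0033]
print(st())
print("hit",env.move_straight([*b,.108],rate=.010,force_limit=13)); print(st()); env.dwell(.2); print(st())
E
```

```text
(34.61, [0.5892, 0.0034, 0.1349], [-180.0, -0.1, 0.0], [-0.18, 0.26, -2.42], 0.313, 60.0)
hit True
(36.9, [0.5908, 0.0037, 0.1119], [180.0, -0.3, 0.1], [-1.11, -0.04, 4.63], 0.315, 60.0)
(37.1, [0.5908, 0.0037, 0.1119], [-180.0, -0.3, 0.1], [-1.06, 0.55, 4.84], 0.319, 60.0)
```

```bash
python3 - <<'E'
from ov import *
b=[.5887,.0033]
z=.1119-.0009
fz=lambda:np.mean([env.read_state()["force"][2] for _ in range(5)])
for i in range(40):
    env.move_straight([*b,z],rate=.01); env.dwell(.05); s=env.read_state()
    F=s["force"][2]; print(round(s["clock"],2),round(z,4),round(s["position"][2],4),round(s["position"][0],4),round(F,1),np.round(s["tool_rot"][1],2),round(s["opening"],3))
    if F>16 or z<.104: break
    z-=.0003 if F>6 else .0005
env.dwell(.3); print(st())
f=env.grab_frame("scene"); np.savez("f_s3.npz",**f)
E
```

```text
37.48 0.111 0.1118 0.5895 5.8 -0.37 0.314
37.77 0.1105 0.1118 0.5898 6.8 -0.42 0.314
38.08 0.1102 0.1118 0.59 8.5 -0.44 0.312
38.38 0.1099 0.1117 0.5902 8.7 -0.47 0.317
38.67 0.1096 0.1117 0.5904 9.8 -0.5 0.314
38.98 0.1093 0.1117 0.5905 11.6 -0.53 0.316
39.27 0.109 0.1117 0.5907 12.0 -0.56 0.32
39.58 0.1087 0.1117 0.591 13.2 -0.59 0.317
39.88 0.1084 0.1117 0.5912 13.7 -0.62 0.317
40.17 0.1081 0.1116 0.5913 14.3 -0.65 0.315
40.48 0.1078 0.1116 0.5915 14.9 -0.68 0.316
40.77 0.1075 0.1116 0.5917 15.5 -0.71 0.32
41.08 0.1072 0.1116 0.592 17.3 -0.74 0.315
(41.38, [0.592, 0.0037, 0.1116], [-180.0, -0.7, 0.2], [-1.22, 0.38, 17.15], 0.317, 60.0)
```

```bash
python3 - <<'E'
from ov import *
p=[.4568,-.2321]; b=[.5887,.0033]
env.dwell(.8); print(st())
env.move_straight([*b,.125],rate=.03); env.move_straight([*b,.185],rate=.15)
env.goto([*p,.13],[180,0,0]); env.move_straight([*p,.055],rate=.12); env.dwell(.2)
print("hit",env.move_straight([*p,.0455],rate=.02,force_limit=4)); env.dwell(.1); print(st())
env.gripper_to(.55); print(st()); env.move_straight([*p,.15],rate=.12)
env.goto([.642,-.1,.26],[180,0,0]); env.dwell(.3)
w=env.grab_frame("wrist"); s=env.grab_frame("scene"); np.savez("f_w.npz",**w); print(st())
im=np.hstack([cv2.resize(w["image"],(400,300)),np.zeros((300,400,3),np.uint8)])
for i,(q) in enumerate([[.588,.003,.05],[.457,-.232,.03]]):
    u,v=map(int,project(s,q)); im=np.vstack([im[:300],cv2.resize(s["image"][v-30:v+30,u-40:u+40],(400,300),interpolation=cv2.INTER_CUBIC)[:, :]] ) if 0 else im
    t=cv2.resize(s["image"][v-30:v+30,u-40:u+40],(400,300),interpolation=cv2.INTER_CUBIC)
    row=t if i==0 else np.hstack([row,t])
cv2.imwrite("pics/m.png",np.vstack([im,row]))
E
```

```text
(42.23, [0.592, 0.0037, 0.1116], [-180.0, -0.7, 0.2], [-2.61, 0.34, 17.06], 0.314, 60.0)
hit True
(46.1, [0.4568, -0.2321, 0.0466], [180.0, 0.0, 0.0], [0.2, 0.2, 4.31], 0.314, 60.0)
(46.78, [0.4558, -0.2319, 0.0459], [-180.0, 0.1, -0.0], [0.26, -0.47, 0.23], 0.549, 0.0)
(49.19, [0.6417, -0.1005, 0.26], [-180.0, 0.0, -0.0], [0.32, 0.39, 0.03], 0.55, 0.0)
```

View pics/m.png

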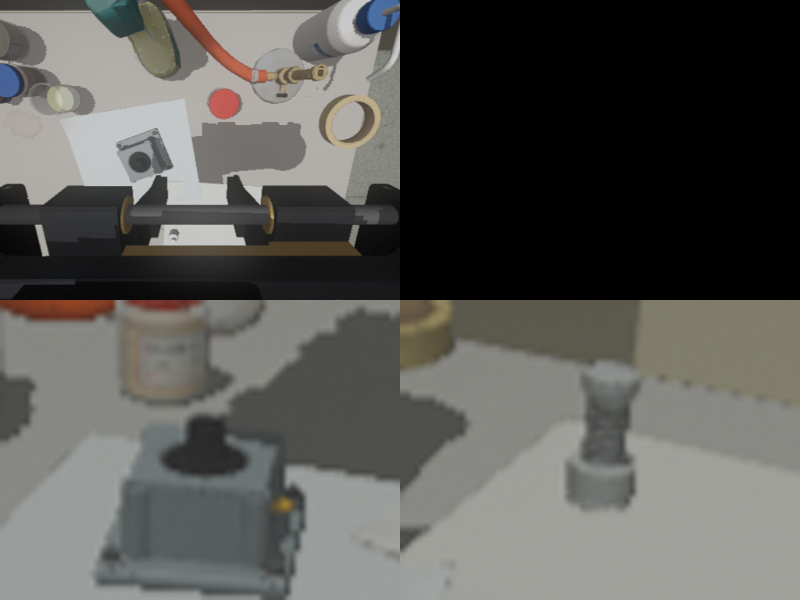

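The final picture shows the cap seated level with its disc in the bore, at about (205, 450). The pusher stands upright at about (600, 440), and the bystanders are where they were.

```bash
python3 -c "
from workcell import env
print(env.close_job())"
```

```text
the job is handed in; nothing more can be done
None
```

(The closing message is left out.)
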